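# Shut the gift case and hold it against the sprung stop for pinning

### The arm

A 6-joint arm with a two-finger parallel gripper is mounted at the origin on a cart in front of the work surface, level with it; the furniture and walls round the work are solid. World frame = base frame: x ahead of the robot, y to its left, z up, the work surface at z = 0. Lengths are in mm, angles in degrees, forces in N, time in s.
With the tool pointing down it reaches from about 350 to 975 mm from the base axis. Payload 4.9 kg.
Tool frame: the origin (TCP) lies on the centre line of the jaws, within the pads' length; the fingertips stand 17 mm ahead of it and the grasp point (between the pads) lies 2 mm behind it; y points along the fingers, z is the direction in which the jaws open and shut, and the axes are right-handed (so a half turn about y gives the same grasp; the last joint's range is limited). The gripper opens to 85 mm and grips with 20 to 120 N. Pads are 22 mm wide; open, the fingers measure 114 mm over their backs; the gripper's body (76 mm by 85 mm) begins 54 mm behind the grasp point. The pads swing forward as they close: fully open they stand 13 mm farther back than shut.
Start: joints at [-82.563, 3.019, 92.412, -0, 84.569, -6.818], TCP at [153.896, -605.737, 248.304] pointing down, gripper open.
Joint ranges: [-172.51, 172.51], [-57.92, 126.97], [3.15, 148.05], [-58.71, 238.71], [5.1, 150.11], [-179.66, 179.66]. Speed limits (degrees/s): [147.25, 147.25, 180, 180, 180, 180].

### API

Orientations are given as a 3x3 rotation matrix whose columns are the frame's x, y, z axes.
In Python, from bench import telemetry, eyes, ticket gives the robot as it stands.
- The arm moves only by the tool jog_arm, never from a script. Its arguments are lists of equal length, an entry for each row: "slide": the shift along the tool's x, y, z in mm, a list of three; "rot": the turn, a rotation vector about the tool's x, y, z in rad, a list of three; "gripper": the finger opening in mm, from 0 to 85.4. In form: {"slide": [[x, y, z], ...], "rot": [[wx, wy, wz], ...], "gripper": [gripper, ...]}. A call has 1 to 10 rows; each row is the pose to reach, as a shift and turn from the pose measured when the call began, along the tool's axes at that moment; what a row does not reach only later rows make up. A row lasts 1/12 s, in which the tool goes at most 41.7 mm and 7.16 degrees, less where a joint would pass 70% of its speed; a pose out of reach is approached as far as the arm can. A call with a gripper value outside its range is refused whole. The fingers move at their own pace and stop on an object; "newtons" is the grip in N (left out, the last holds). Time passes only in rows, so rows that repeat a pose let the fingers close. It gives the time, the measured TCP pose, the force and the opening at its end, in the units of the state.
- telemetry.get_state(): the state, without advancing time (a new reading comes with each control period).
- eyes.capture(name): name is "side" or "top" or "wrist"; returns a dict with "image" (480x640x3 uint8, blue, green, red), "vertical_fov" (degrees; the focal length in pixels is half the picture's height over the tangent of half this angle, whatever the lens; pixels are square), "cx", "cy" (the principal point, pixels), "dist" ([k1, k2, p1, p2, k3] as OpenCV has them; the pictures are not rectified), "world_from_camera" (4x4, takes a point from camera to world coordinates); the wrist camera has in their place "mount" (4x4, takes a point from camera to tool coordinates, whose origin is the TCP and whose axes are the tool frame's). Camera axes: x right, y up, looking along -z (the intrinsics and any distortion apply to the point x, -y, -z); pixel columns grow to the right and rows downward; lengths in mm; the calibration is good to about 2 mm. A picture is of the moment at which its call begins: read the wrist's pose just before it. There is no depth.
- ticket.hand_in(): hands the job in, once; it reports no verdict.
The state is a dict: "t": time; "q": joint angles; "joint_vel": joint speeds; "joint_torque": joint torques, N m; "tool_pos": TCP position; "tcp_rot": TCP orientation; "wrist_force": force on the tool from outside, world axes, zero at the start; "torque": the same for the moment, N m; "width": finger opening in mm.
Only numpy, scipy, OpenCV 4.12 (cv2) and the standard library are available. Lean on these libraries where they do the work, as an engineer would, in place of code of your own. Each camera call takes 0.05 s, during which the arm holds its last target.

### The job

First slide the lid of the small wooden gift case on the counter fully shut, and only then bring the case, flat on the counter and with the end where the lid goes in foremost, square and centred against the plate of the sprung stop. Gently press the plate in to about half of its travel (the middle line on the stop's top, about 7.5 N), never to its end, and finish there while still holding the case and pressing steadily: do not let go, because I will pin the lid while you hold it. Leave the stamp, ink pad and candles where they are.

Things in the scene. Friction and masses are not known exactly. Their poses are not given: they have to be found in the camera images.
- case: loose gift case of light wood with a brooch inside, 130 (x) x 58 (y) x 36 (z) mm, about 0.5 kg with its lid, walls 6 mm; origin at the centre of its underside, z up. Its +x end is the one where the lid goes in and which must meet the stop; at the start it points roughly to the robot's left, towards the stop, within 23 degrees. It can be gripped across its 58 mm width; solid outer sides from z = 1 to 35 mm.
- lid (a joint): flat lid, 5 mm thick, sliding in the case's length: 0 = fully shut, positive = metres by which it stands out beyond shut, towards the case's +x (at most 0.07). It drags lightly (about 1 N) and stays where left; pushed on after it is shut, it pushes the whole case along the counter (which takes about 2 to 4 N or more).
- lid_rib (a point): centre of the finger rib across the lid near its +x end: 8 mm thick along the case's x, 34 mm wide along y, standing 14 mm above the lid's top from z = 33 to 47 mm over the counter; this point is at z = 40 mm. With the lid shut it is 54 mm from the case's origin in +x. Push it towards the case's -x, or pinch it, to close the lid.
- stop_plate (a joint): how far the stop's plate is pushed in, metres: 0 = at rest, 0.030 = end of travel. A spring pushes it back with 500 N/m (15 mm = 7.5 N), from no force at rest. A brass pointer on the plate runs over the block's top past three dark lines: start, half (longest) and end of travel.
- stop_face (a point): centre of the plate's front face, 20 mm above the counter; moves with the plate. x is the direction in which the plate is pushed in (level; roughly to the robot's left, within 13 degrees; the free face looks along -x, to the right, where the case lies), y lies along the plate, z up. Upright aluminium plate, 90 mm wide (y), from z = 3 to 46 mm, 8 mm thick.
- stop_base: the sprung stop's wooden block, 44 (x) x 100 (y) x 44 (z) mm, on a steel foot 130 mm wide, fixed to the counter; origin at the centre of its underside; axes as those of stop_face, which lies 64 mm from it in -x when the plate is at rest.
- stamp: bystander: wooden hand stamp, 26x45x67 mm, origin at the centre of its underside; leave it alone
- ink_pad: bystander: ink pad tin, 58x85x15 mm, origin at the centre of its underside; leave it alone
- stick_candle: bystander: thin painted candle lying down, 17x157x17 mm, origin at the centre of its underside; leave it alone
- boxed_candle: bystander: short painted candle, 53x53x64 mm, origin at the centre of its underside; leave it alone

How it is judged:
By the outcome, as a careful person would: the job done as asked, in the order asked, and still so for the second after the job is handed in, while the arm keeps its last pose, push and grip.
It also fails if it takes over 54 s, if anything falls off the work surface, if the arm or the gripper's body presses on something with over 40 N, if the wrist force passes 120 N, or if a joint passes its speed limit or range.

## Working session

There is one attempt and no reset: what is moved stays moved. The work goes in short steps, Python scripts to look and compute and a tool call to move; the robot and the scene stay as the last step left them, time stands still between calls to the robot, and variables do not carry over. Pictures are saved under pics/ and viewed, and the job is handed in when it is done.

Besides the shell and the picture viewer there is one more tool, called after ">>>" in YAML: its name, and indented under it one key for each argument. jog_arm: Moves the arm, as the interface text tells. Its arguments: {"type":"object","properties":{"slide":{"type":"array"},"rot":{"type":"array"},"gripper":{"type":"array"},"newtons":{"type":"number"}},"required":["slide","rot","gripper"]}

```bash
ls; mkdir -p pics
python3 - <<'E'
from bench import telemetry, eyes
import cv2,numpy as np
s=telemetry.get_state()
for k,v in s.items(): print(k,np.round(v,3).tolist())
for n in ["side","top"]:
    c=eyes.capture(n); cv2.imwrite(f"pics/{n}0.png",c["image"])
    np.save(f"pics/{n}0.npy",c,allow_pickle=True)
    print(n,{k:np.round(v,4).tolist() for k,v in c.items() if k!="image"})
E
```

```text
pics
t 0.0
q [-82.561, 3.058, 92.494, 0.001, 84.569, -6.818]
joint_vel [0.066, 0.033, 0.086, -0.007, -0.076, -0.031]
joint_torque [-0.0, -39.368, -37.017, -0.0, 0.007, -0.0]
tool_pos [153.852, -605.148, 247.039]
tcp_rot [[-0.969, -0.0, 0.246], [-0.246, 0.002, -0.969], [-0.0, -1.0, -0.002]]
wrist_force [-0.298, -0.011, 0.294]
torque [-0.008, 0.018, 0.004]
width 85.707
side {'vertical_fov': 44.0251, 'cx': 310.4222, 'cy': 239.6978, 'dist': [0.0603, 0.0, 0.0, 0.0, 0.0], 'world_from_camera': [[-0.884, 0.161, -0.439, 76.1715], [-0.4673, -0.3341, 0.8185, 766.8657], [-0.0149, 0.9287, 0.3706, 441.3686], [0.0, 0.0, 0.0, 1.0]]}
top {'vertical_fov': 53.5375, 'cx': 318.0299, 'cy': 240.6493, 'dist': [-0.071, 0.0, 0.0, 0.0, 0.0], 'world_from_camera': [[0.0276, 0.9818, -0.1878, 358.4104], [-0.9994, 0.0228, -0.0278, -81.5055], [-0.0231, 0.1885, 0.9818, 1005.9239], [0.0, 0.0, 0.0, 1.0]]}
```

View pics/top0.png

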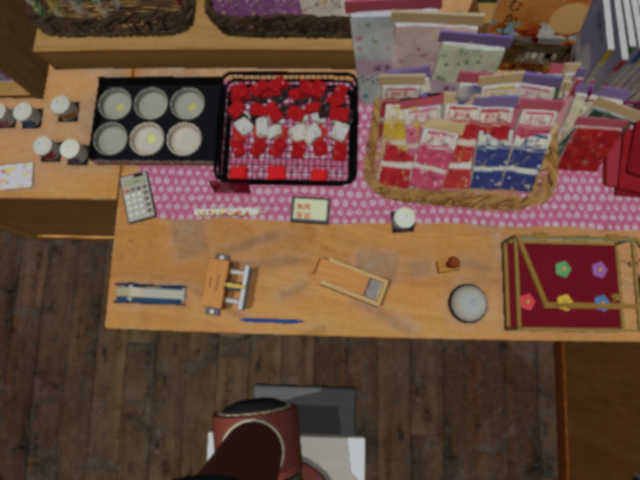

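View pics/side0.png

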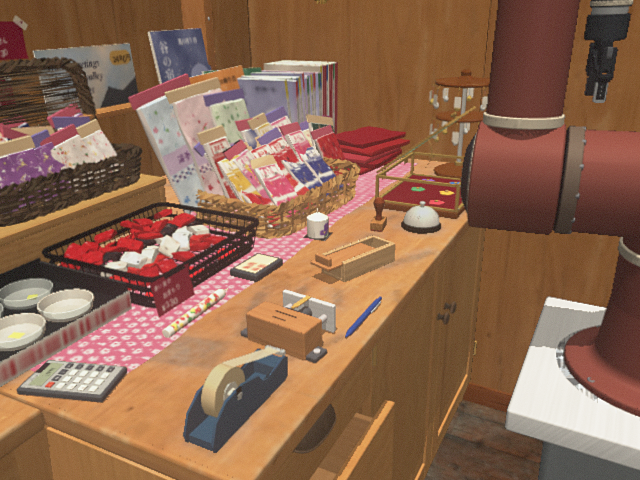

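The top view shows the stop block at about (217,282), its plate at about (245,288) and the case at (355,282), with the lid end at about (320,268). I'll zoom in on both.

Run:
```python
import cv2
a=cv2.imread("pics/top0.png")[230:340,190:410]; cv2.imwrite("pics/top0z.png",cv2.resize(a,None,fx=3.6,fy=3.6,interpolation=cv2.INTER_CUBIC))
a=cv2.imread("pics/side0.png")[215:375,230:430]; cv2.imwrite("pics/side0z.png",cv2.resize(a,None,fx=3.6,fy=3.6,interpolation=cv2.INTER_CUBIC))
```

```text
(no output)
```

View pics/top0z.png

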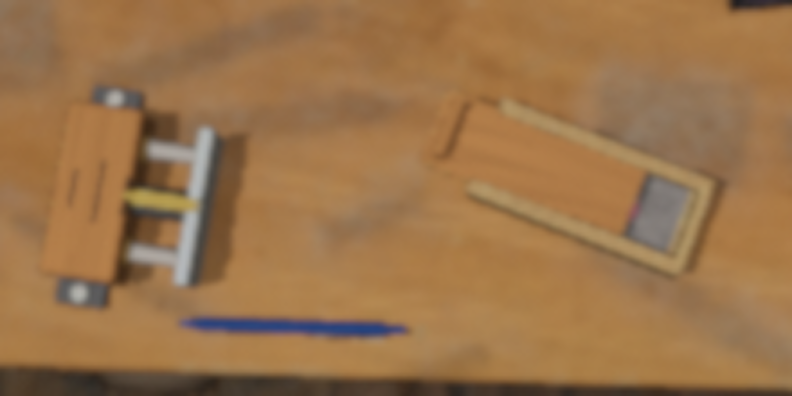

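View pics/side0z.png

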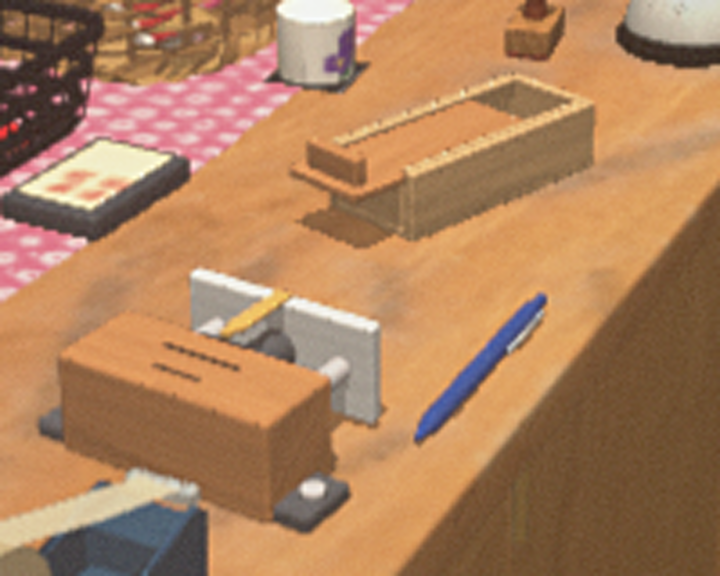

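```bash
cat > h.py <<'E'
import numpy as np,cv2
def K(c):
    f=240/np.tan(np.radians(c["vertical_fov"])/2); return np.array([[f,0,c["cx"]],[0,f,c["cy"]],[0,0,1.]])
def wfc(c,st=None):
    if "world_from_camera" in c: return np.array(c["world_from_camera"])
    T=np.eye(4);T[:3,:3]=st["tcp_rot"];T[:3,3]=st["tool_pos"]; return T@np.array(c["mount"])
def cast(c,px,z,st=None):
    px=np.array(px,float).reshape(-1,1,2); n=cv2.undistortPoints(px,K(c),np.array(c["dist"]))[:,0]
    T=wfc(c,st); d=np.c_[n[:,0],-n[:,1],-np.ones(len(n))]@T[:3,:3].T; o=T[:3,3]
    z=np.broadcast_to(z,len(n)); return o+d*((z-o[2])/d[:,2])[:,None]
def proj(c,P,st=None):
    T=np.linalg.inv(wfc(c,st)); p=np.atleast_2d(P)@T[:3,:3].T+T[:3,3]; p=p*[1,-1,-1]
    return cv2.projectPoints(p,np.zeros(3),np.zeros(3),K(c),np.array(c["dist"]))[0][:,0]
def load(n): return np.load(n,allow_pickle=True).item()
E
python3 - <<'E'
from h import *
t=load("pics/top0.npy"); s=load("pics/side0.npy")
zt=lambda p:(np.array(p)+.5)/3.6-.5+[190,230]
zs=lambda p:(np.array(p)+.5)/3.6-.5+[230,215]
C=cast(t,[zt(p) for p in [(505,102),(718,180),(682,273),(468,190)]],36); print("top corners FL? ",C.round(1).tolist())
print([np.linalg.norm(C[i]-C[(i+1)%4]).round(1) for i in range(4)])
S=cast(s,[zs(p) for p in [(594,100),(411,180),(515,75),(333,142)]],36); print("side corners",S.round(1).tolist())
print("rib top",cast(t,[zt((453,127))],47).round(1), cast(s,[zs((337,150))],47).round(1))
P=cast(t,[zt(p) for p in [(215,129),(194,285)]],46);print("plate front top edge",P.round(1).tolist(),np.linalg.norm(P[0]-P[1]))
Q=cast(s,[zs(p) for p in [(195,268),(381,321)]],46);print("plate side",Q.round(1).tolist(),np.linalg.norm(Q[0]-Q[1]))
B=cast(t,[zt(p) for p in [(75,103),(143,108),(115,282),(42,272)]],44);print("block",B.round(1).tolist(),[np.linalg.norm(B[i]-B[(i+1)%4]).round(1) for i in range(4)])
for n,p in [("boxed",(403,230)),("pen",(272,321)),("stamp",(452,270)),("ink",(310,222))]: print(n,cast(t,[p],0).round(0))
E
```

```text
top corners FL?  [[508.2, -79.5, 36.0], [466.3, -201.3, 36.0], [413.4, -181.2, 36.0], [457.2, -59.7, 36.0]]
[np.float64(128.8), np.float64(56.6), np.float64(129.1), np.float64(54.7)]
side corners [[412.7, -182.9, 36.0], [453.9, -53.6, 36.0], [461.4, -197.7, 36.0], [506.5, -77.7, 36.0]]
rib top [[491.5 -50.5  47. ]] [[488.9 -47.1  47. ]]
plate front top edge [[487.1, 84.7, 46.0], [398.9, 91.9, 46.0]] 88.5327995313904
plate side [[487.5, 86.3, 46.0], [398.5, 94.2, 46.0]] 89.3543818889509
block [[500.3, 166.7, 44.0], [498.4, 127.1, 44.0], [399.3, 137.0, 44.0], [403.6, 179.0, 44.0]] [np.float64(39.6), np.float64(99.6), np.float64(42.2), np.float64(97.5)]
boxed [[ 579. -236.    0.]]
pen [[377.  39.   0.]]
stamp [[ 494. -340.    0.]]
ink [[592. -34.   0.]]
```

>>> jog_arm:
  slide:
    - [-225,0,-224]
    - [-450,0,-448]
    - [-450,0,-448]
    - [-450,0,-448]
    - [-450,0,-448]
    - [-450,0,-448]
    - [-450,0,-448]
    - [-450,0,-448]
    - [-450,0,-448]
    - [-450,0,-448]
  rot:
    - [0,-0.1,0]
    - [0,-0.2,0]
    - [0,-0.3,0]
    - [0,-0.4,0]
    - [0,-0.5,0]
    - [0,-0.6,0]
    - [0,-0.7,0]
    - [0,-0.8,0]
    - [0,-0.9,0]
    - [0,-0.98,0]
  gripper: [85,85,85,85,85,85,85,85,85,85]

```text
t: 0.93
tool_pos: [367.8, -246.0, 247.8]
tcp_rot: [[-0.332, -0.0, 0.943], [-0.943, 0.002, -0.332], [-0.002, -1.0, -0.001]]
wrist_force: [1.4, -0.5, 0.6]
width: 85.4
```

>>> jog_arm:
  slide:
    - [-212,0,44]
    - [-212,0,44]
    - [-212,0,44]
    - [-212,0,44]
    - [-212,0,44]
    - [-212,0,44]
    - [-212,0,44]
    - [-212,0,44]
  rot:
    - [0,0,0]
    - [0,0,0]
    - [0,0,0]
    - [0,0,0]
    - [0,0,0]
    - [0,0,0]
    - [0,0,0]
    - [0,0,0]
  gripper: [85,85,85,85,85,85,85,85]

```text
t: 1.6
tool_pos: [479.4, -60.3, 247.6]
tcp_rot: [[-0.33, -0.002, 0.944], [-0.944, 0.002, -0.33], [-0.001, -1.0, -0.002]]
wrist_force: [-0.7, 0.4, 0.5]
width: 85.1
```

```bash
cat > look.py <<'E'
import sys,cv2,numpy as np
from bench import telemetry, eyes
st=telemetry.get_state(); c=eyes.capture(sys.argv[1]); c["st"]=st
np.save(f"pics/{sys.argv[2]}.npy",c,allow_pickle=True); cv2.imwrite(f"pics/{sys.argv[2]}.png",c["image"])
print(st["t"],np.round(st["tool_pos"],1),np.round(st["tcp_rot"],3).tolist(),np.round(st["wrist_force"],2),st["width"])
if "mount" in c: print(np.round(c["mount"],3).tolist(),c["dist"])
E
python3 look.py wrist w1
```

```text
1.6 [479.4 -60.3 247.6] [[-0.33, -0.002, 0.944], [-0.944, 0.002, -0.33], [-0.001, -1.0, -0.002]] [-0.66  0.37  0.54] 85.06850274480809
[[-0.0, -0.963, -0.27, -68.125], [-0.001, 0.27, -0.963, -125.59], [1.0, 0.0, -0.001, -0.212], [0.0, 0.0, 0.0, 1.0]] [-0.03517402  0.          0.          0.          0.        ]
```

View pics/w1.png

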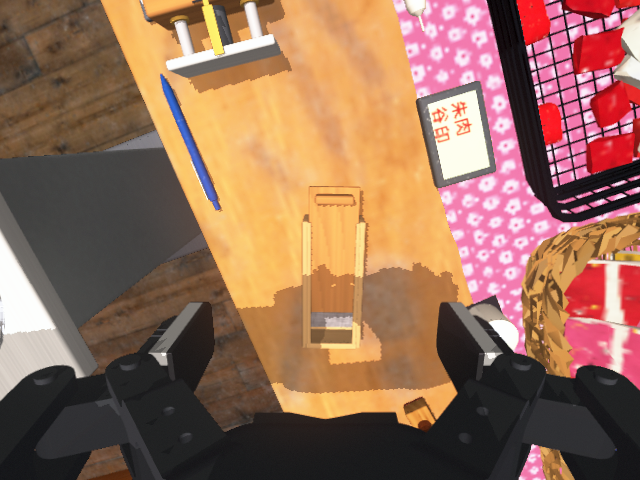

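The wrist view shows the case from (304,216) to (360,348), the rib at about (335,199) and the plate's top edge from (168,70) to (278,40). I'll zoom in for corner points.

Run:
```python
import cv2
a=cv2.imread("pics/w1.png")
cv2.imwrite("pics/w1a.png",cv2.resize(a[170:360,280:390],None,fx=3,fy=3,interpolation=cv2.INTER_CUBIC))
cv2.imwrite("pics/w1b.png",cv2.resize(a[0:90,130:300],None,fx=4,fy=4,interpolation=cv2.INTER_CUBIC))
```

```text
(no output)
```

View pics/w1a.png

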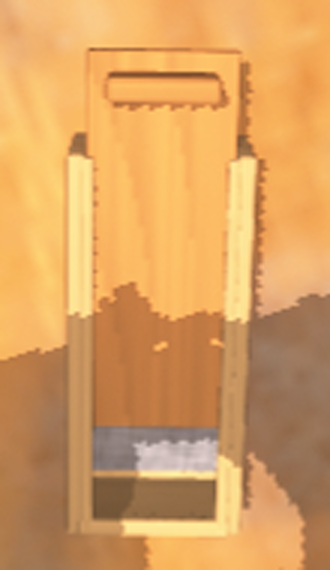

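View pics/w1b.png

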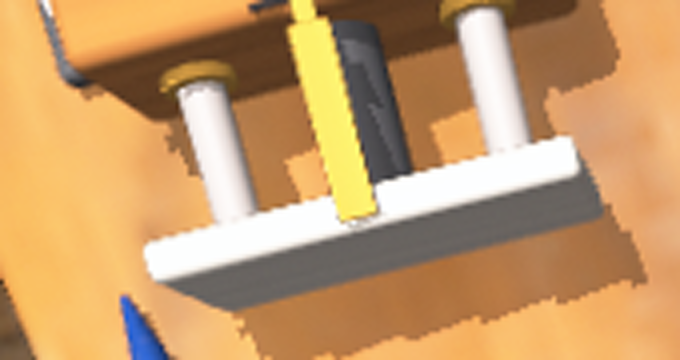

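Run:
```python
from h import *
c=load("pics/w1.npy"); st=c["st"]
za=lambda p:(np.array(p)+.5)/3-.5+[280,170]
zb=lambda p:(np.array(p)+.5)/4-.5+[130,0]
C=cast(c,[za(p) for p in [(68,155),(257,155),(240,535),(68,535)]],36,st)[:,:2];print(C.round(1).tolist(),[np.linalg.norm(C[i]-C[(i+1)%4]).round(1) for i in range(4)])
ctr=C.mean(0); d=(C[0]+C[1]-C[2]-C[3]); d/=np.linalg.norm(d); print("case",ctr.round(1),d.round(4),"ang from y",np.degrees(np.arctan2(d[0],d[1])))
e1=C[0]-C[3];e2=C[1]-C[2];print([np.degrees(np.arctan2(e[0],e[1])) for e in (e1,e2)])
R=cast(c,[za(p) for p in [(105,75),(218,75),(222,104),(105,104)]],47,st)[:,:2]; r=R.mean(0); print("rib",r.round(1),"local",((r-ctr)@d).round(1),((r-ctr)@[-d[1],d[0]]).round(1))
P=cast(c,[zb(p) for p in [(148,281),(582,177)]],46,st)[:,:2]; print("plate",P.round(1).tolist(),np.linalg.norm(P[0]-P[1]),P.mean(0)); e=P[1]-P[0]; print("stop ang from y",np.degrees(np.arctan2(-e[1],e[0])))
P=cast(c,[zb(p) for p in [(240,309),(605,215)]],3,st)[:,:2]; print("plate bottom",P.round(1).tolist(),np.linalg.norm(P[0]-P[1]),P.mean(0)); e=P[1]-P[0]; print("stop ang from y",np.degrees(np.arctan2(-e[1],e[0])))
t=load("pics/top0.npy")
```

```text
[[457.6, -59.4], [511.6, -78.2], [467.0, -200.0], [412.8, -181.0]] [np.float64(57.2), np.float64(129.7), np.float64(57.4), np.float64(129.7)]
case [ 462.3 -129.6] [0.3446 0.9387] ang from y 20.158106843324834
[np.float64(20.216553547878267), np.float64(20.099661518907652)]
rib [491.4 -48.2] local 86.5 0.7
plate [[398.8, 95.5], [487.9, 83.9]] 89.86123706339453 [443.34372838  89.71042742]
stop ang from y 7.452854215355425
plate bottom [[402.6, 94.9], [488.1, 85.3]] 85.9939297421938 [445.37435533  90.13407448]
stop ang from y 6.395007783895554
```

>>> jog_arm:
  slide:
    - [-45,0,8.5]
    - [-45,40,8.5]
    - [-45,80,8.5]
    - [-45,120,8.5]
    - [-45,150,8.5]
    - [-45,175,8.5]
    - [-45,185,8.5]
    - [-45,192,8.5]
    - [-45,192,8.5]
    - [-45,192,8.5]
  rot:
    - [0,0.015,0]
    - [0,0.015,0]
    - [0,0.015,0]
    - [0,0.015,0]
    - [0,0.015,0]
    - [0,0.015,0]
    - [0,0.015,0]
    - [0,0.015,0]
    - [0,0.015,0]
    - [0,0.015,0]
  gripper: [0,0,0,0,0,0,0,0,0,0]
  newtons: 60

```text
t: 2.48
tool_pos: [502.9, -22.0, 57.2]
tcp_rot: [[-0.347, 0.001, 0.938], [-0.938, 0.001, -0.347], [-0.001, -1.0, 0.0]]
wrist_force: [0.2, -0.5, 0.5]
width: -0.2
```

```bash
python3 look.py wrist w2; python3 look.py side s2;  python3 - <<'E'
import cv2
a=cv2.imread("pics/s2.png")[160:320,250:450]; cv2.imwrite("pics/s2z.png",cv2.resize(a,None,fx=3.6,fy=3.6,interpolation=cv2.INTER_CUBIC))
E
```

```text
2.4833 [502.9 -22.   57.2] [[-0.347, 0.001, 0.938], [-0.938, 0.001, -0.347], [-0.001, -1.0, 0.0]] [ 0.15 -0.52  0.46] -0.22679517805483965
[[-0.0, -0.963, -0.27, -68.121], [-0.001, 0.27, -0.963, -125.591], [1.0, 0.0, -0.001, -0.208], [0.0, 0.0, 0.0, 1.0]] [-0.03517402  0.          0.          0.          0.        ]
2.5333 [503.3 -21.9  57.8] [[-0.347, 0.002, 0.938], [-0.938, 0.001, -0.347], [-0.002, -1.0, 0.002]] [-0.98 -0.43  0.41] 0.10278789657454626
```

View pics/w2.png

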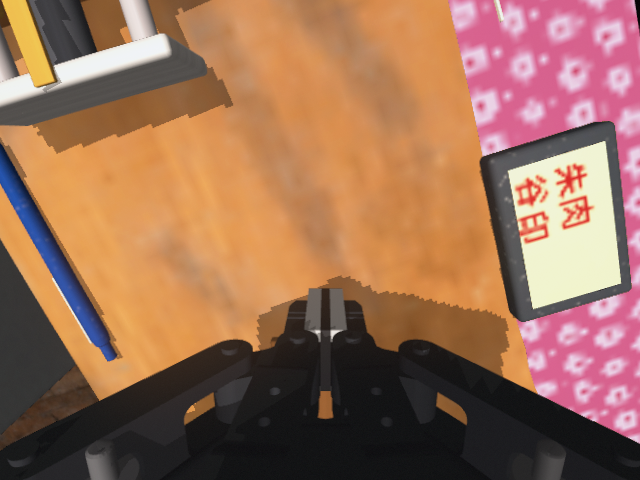

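View pics/s2z.png

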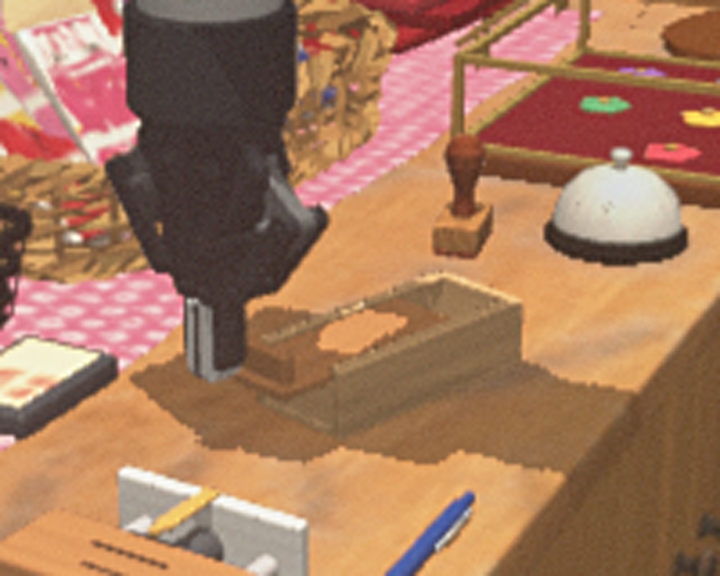

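>>> jog_arm:
  slide:
    - [0,2,0]
    - [4,2,0]
    - [8,2,0]
    - [12,2,0]
    - [16,2,0]
    - [20,2,0]
    - [24,2,0]
    - [28,2,0]
    - [32,2,0]
    - [35,2,0]
  rot:
    - [0,0,0]
    - [0,0,0]
    - [0,0,0]
    - [0,0,0]
    - [0,0,0]
    - [0,0,0]
    - [0,0,0]
    - [0,0,0]
    - [0,0,0]
    - [0,0,0]
  gripper: [0,0,0,0,0,0,0,0,0,0]

```text
t: 3.42
tool_pos: [491.3, -55.0, 55.9]
tcp_rot: [[-0.346, 0.003, 0.938], [-0.938, 0.001, -0.346], [-0.002, -1.0, 0.002]]
wrist_force: [0.4, 1.4, 0.3]
width: 0.0
```

```bash
python3 look.py top t3; python3 look.py side s3;  python3 - <<'E'
import cv2,numpy as np
from bench import telemetry
a=cv2.imread("pics/s3.png")[160:320,250:450]; cv2.imwrite("pics/s3z.png",cv2.resize(a,None,fx=3.6,fy=3.6,interpolation=cv2.INTER_CUBIC))
a=cv2.imread("pics/t3.png")[230:340,290:410]; cv2.imwrite("pics/t3z.png",cv2.resize(a,None,fx=4,fy=4,interpolation=cv2.INTER_CUBIC))
s=telemetry.get_state(); p=s["tool_pos"]; print((p[0]-462.3)*.3446+(p[1]+129.6)*.9387)
E
```

```text
3.4167 [491.3 -55.   55.9] [[-0.346, 0.003, 0.938], [-0.938, 0.001, -0.346], [-0.002, -1.0, 0.002]] [0.43 1.37 0.33] 0.0028757766803919377
3.4667 [491.1 -55.3  55.8] [[-0.347, 0.002, 0.938], [-0.938, 0.0, -0.347], [-0.001, -1.0, 0.002]] [-0.62 -0.64 -0.35] 0.09863056908977584
79.8818063196572
```

View pics/s3z.png

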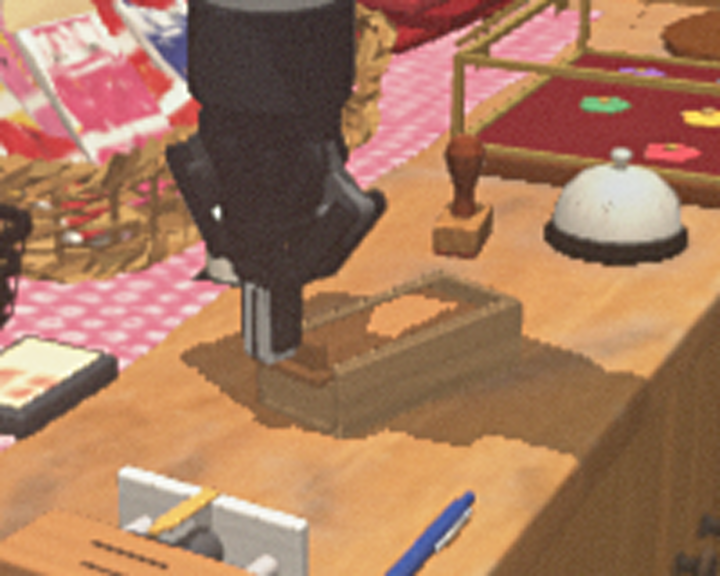

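View pics/t3z.png

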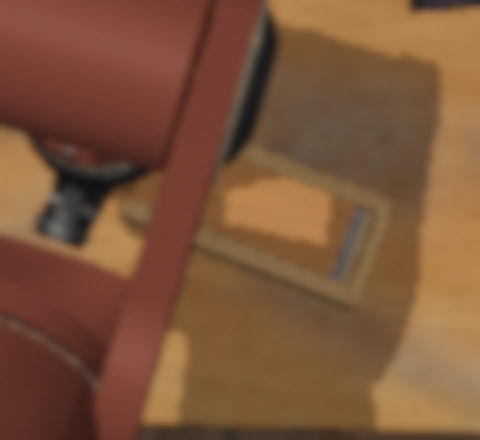

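The lid is moving and the case hasn't shifted: its rear corner is still at the same pixels. A strip about 10 mm wide is still open at the rear. Continuing slowly.

>>> jog_arm:
  slide:
    - [2,0,0]
    - [4,0,0]
    - [6,0,0]
    - [7,0,0]
    - [8,0,0]
    - [8,0,0]
  rot:
    - [0,0,0]
    - [0,0,0]
    - [0,0,0]
    - [0,0,0]
    - [0,0,0]
    - [0,0,0]
  gripper: [0,0,0,0,0,0]

```text
t: 4.02
tool_pos: [488.2, -62.7, 55.7]
tcp_rot: [[-0.347, 0.002, 0.938], [-0.938, 0.0, -0.347], [-0.001, -1.0, 0.002]]
wrist_force: [0.5, 0.4, 0.4]
width: 0.1
```

>>> jog_arm:
  slide:
    - [0.7,0,0]
    - [1.4,0,0]
    - [2,0,0]
    - [2,0,0]
  rot:
    - [0,0,0]
    - [0,0,0]
    - [0,0,0]
    - [0,0,0]
  gripper: [0,0,0,0]

```text
t: 4.35
tool_pos: [487.5, -64.7, 55.7]
tcp_rot: [[-0.347, 0.002, 0.938], [-0.938, 0.0, -0.347], [-0.001, -1.0, 0.002]]
wrist_force: [0.5, 0.3, 0.2]
width: -0.1
```

>>> jog_arm:
  slide:
    - [0.7,0,0]
    - [1.4,0,0]
    - [2,0,0]
  rot:
    - [0,0,0]
    - [0,0,0]
    - [0,0,0]
  gripper: [0,0,0]

```text
t: 4.6
tool_pos: [487.0, -66.2, 55.7]
tcp_rot: [[-0.347, 0.002, 0.938], [-0.938, 0.001, -0.347], [-0.002, -1.0, 0.002]]
wrist_force: [1.7, 3.2, 1.0]
width: 0.1
```

```bash
python3 look.py side s4; python3 look.py top t4;  python3 - <<'E'
import cv2,numpy as np
from bench import telemetry
a=cv2.imread("pics/s4.png")[160:320,250:450]; cv2.imwrite("pics/s4z.png",cv2.resize(a,None,fx=3.6,fy=3.6,interpolation=cv2.INTER_CUBIC))
a=cv2.imread("pics/t4.png")[230:340,290:410]; cv2.imwrite("pics/t4z.png",cv2.resize(a,None,fx=4,fy=4,interpolation=cv2.INTER_CUBIC))
s=telemetry.get_state(); p=s["tool_pos"]; print((p[0]-462.3)*.3446+(p[1]+129.6)*.9387)
E
```

```text
4.6 [487.  -66.2  55.7] [[-0.347, 0.002, 0.938], [-0.938, 0.001, -0.347], [-0.002, -1.0, 0.002]] [1.66 3.25 0.99] 0.05445187395246233
4.65 [486.9 -66.3  55.7] [[-0.347, 0.002, 0.938], [-0.938, 0.001, -0.347], [-0.002, -1.0, 0.002]] [1.45 3.65 1.24] -0.010913721936457165
67.91635587349393
```

View pics/s4z.png

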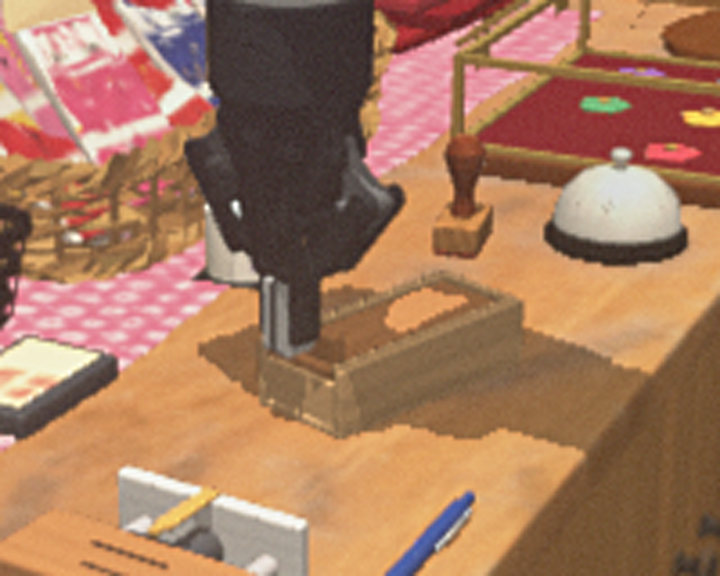

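View pics/t4z.png

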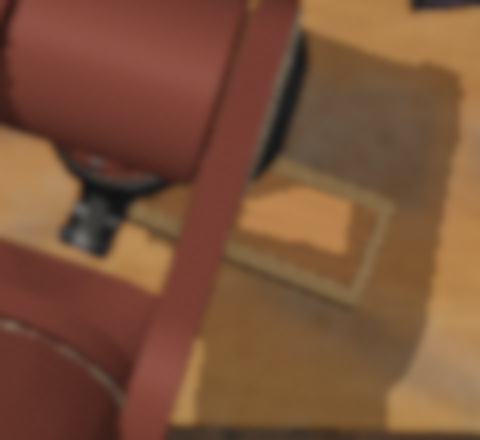

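>>> jog_arm:
  slide:
    - [0.6,0,0]
    - [1.2,0,0]
    - [1.2,0,0]
  rot:
    - [0,0,0]
    - [0,0,0]
    - [0,0,0]
  gripper: [0,0,0]

```text
t: 4.95
tool_pos: [486.5, -67.3, 55.7]
tcp_rot: [[-0.347, 0.002, 0.938], [-0.938, 0.001, -0.347], [-0.002, -1.0, 0.002]]
wrist_force: [0.4, 3.5, 0.8]
width: 0.1
```

>>> jog_arm:
  slide:
    - [-4,0,0]
    - [-6,-10,0]
    - [-6,-50,0]
    - [-6,-90,0]
    - [-6,-130,0]
    - [-6,-170,0]
    - [-6,-180,0]
    - [-6,-180,0]
    - [-6,-180,0]
  rot:
    - [0,0,0]
    - [0,0,0]
    - [0,0,0]
    - [0,0,0]
    - [0,0,0]
    - [0,0,0]
    - [0,0,0]
    - [0,0,0]
    - [0,0,0]
  gripper: [0,0,20,50,85,85,85,85,85]

```text
t: 5.7
tool_pos: [488.3, -62.1, 236.4]
tcp_rot: [[-0.347, 0.004, 0.938], [-0.938, 0.0, -0.347], [-0.001, -1.0, 0.003]]
wrist_force: [0.1, -0.1, 0.3]
width: 82.7
```

```bash
python3 look.py wrist w5;  python3 - <<'E'
import cv2
a=cv2.imread("pics/w5.png")
cv2.imwrite("pics/w5a.png",cv2.resize(a[190:360,270:390],None,fx=3.5,fy=3.5,interpolation=cv2.INTER_CUBIC))
cv2.imwrite("pics/w5b.png",cv2.resize(a[0:110,130:310],None,fx=4,fy=4,interpolation=cv2.INTER_CUBIC))
E
```

```text
5.7 [488.3 -62.1 236.4] [[-0.347, 0.004, 0.938], [-0.938, 0.0, -0.347], [-0.001, -1.0, 0.003]] [ 0.06 -0.13  0.27] 82.71941790189712
[[-0.0, -0.963, -0.27, -68.121], [-0.001, 0.27, -0.963, -125.592], [1.0, 0.0, -0.001, -0.208], [0.0, 0.0, 0.0, 1.0]] [-0.03517402  0.          0.          0.          0.        ]
```

View pics/w5a.png

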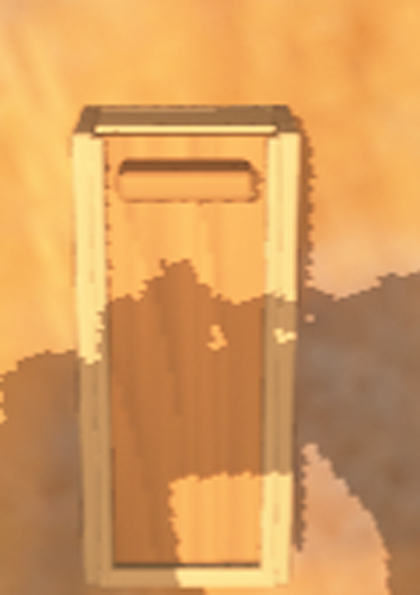

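View pics/w5b.png

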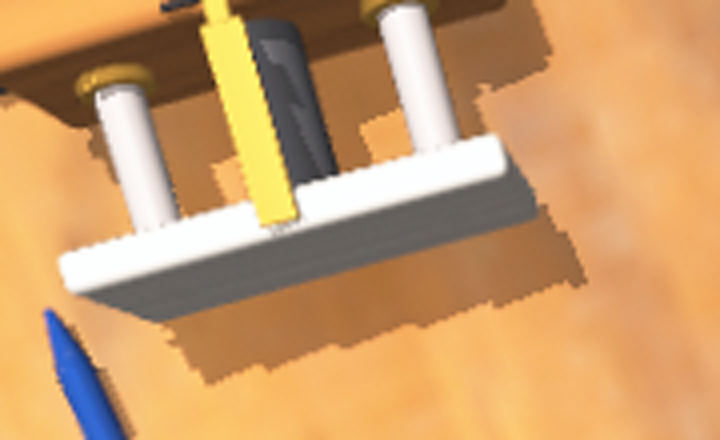

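The lid now reaches the rear wall and is flush with the front rim; the rib is at zoom (187,182). Next I'll remeasure the case and the plate.

Run:
```python
from h import *
c=load("pics/w5.npy"); st=c["st"]
za=lambda p:(np.array(p)+.5)/3.5-.5+[270,190]
zb=lambda p:(np.array(p)+.5)/4-.5+[130,0]
C=cast(c,[za(p) for p in [(73,134),(300,133),(290,585),(85,585)]],36,st)[:,:2];print(C.round(1).tolist(),[np.linalg.norm(C[i]-C[(i+1)%4]).round(1) for i in range(4)])
ctr=C.mean(0); d=(C[0]+C[1]-C[2]-C[3]); d/=np.linalg.norm(d); print("case",ctr.round(1),d.round(4),"ang from y",np.degrees(np.arctan2(d[0],d[1])))
R=cast(c,[za(p) for p in [(116,163),(254,163),(258,200),(118,200)]],47,st)[:,:2]; r=R.mean(0); print("rib",r.round(1),"local",((r-ctr)@d).round(1),((r-ctr)@[-d[1],d[0]]).round(1))
for z,p in [(46,[(66,292),(508,175)]),(3,[(160,322),(538,212)])]:
  P=cast(c,[zb(q) for q in p],z,st)[:,:2]; e=P[1]-P[0]; print("plate",z,P.round(1).tolist(),np.linalg.norm(e),P.mean(0),np.degrees(np.arctan2(-e[1],e[0])))
```

```text
[[457.1, -60.9], [510.8, -80.5], [466.0, -201.9], [412.4, -181.9]] [np.float64(57.2), np.float64(129.4), np.float64(57.1), np.float64(129.0)]
case [ 461.6 -131.3] [0.3463 0.9381] ang from y 20.262236533985046
rib [480.7 -79.6] local 55.1 0.0
plate 46 [[399.2, 95.5], [487.7, 84.1]] 89.25019035187498 [443.46281221  89.81220411] 7.324346471095972
plate 3 [[400.8, 95.1], [487.8, 86.2]] 87.42291113598284 [444.28369204  90.6501061 ] 5.857955509818539
```

>>> jog_arm:
  slide:
    - [37,0,-1]
    - [74,20,-1]
    - [74,60,-1]
    - [74,100,-1]
    - [74,140,-1.5]
    - [74,170,-1.8]
    - [74,190,-1.8]
    - [74,205,-1.8]
    - [74,214,-1.8]
    - [74,214,-1.8]
  rot:
    - [0,0,0]
    - [0,0,0]
    - [0,0,0]
    - [0,0,0]
    - [0,0,0]
    - [0,0,0]
    - [0,0,0]
    - [0,0,0]
    - [0,0,0]
    - [0,0,0]
  gripper: [85,85,85,85,85,85,85,85,85,85]

```text
t: 6.58
tool_pos: [456.6, -128.9, 16.2]
tcp_rot: [[-0.347, -0.008, 0.938], [-0.938, 0.005, -0.347], [-0.002, -1.0, -0.009]]
wrist_force: [0.5, 0.2, -0.4]
width: 84.6
```

```bash
python3 look.py wrist w6
```

```text
6.5833 [ 456.6 -128.9   16.2] [[-0.347, -0.008, 0.938], [-0.938, 0.005, -0.347], [-0.002, -1.0, -0.009]] [ 0.45  0.2  -0.41] 84.6356648581584
[[-0.0, -0.963, -0.27, -68.121], [-0.001, 0.27, -0.963, -125.589], [1.0, 0.0, -0.001, -0.208], [0.0, 0.0, 0.0, 1.0]] [-0.03517402  0.          0.          0.          0.        ]
```

View pics/w6.png

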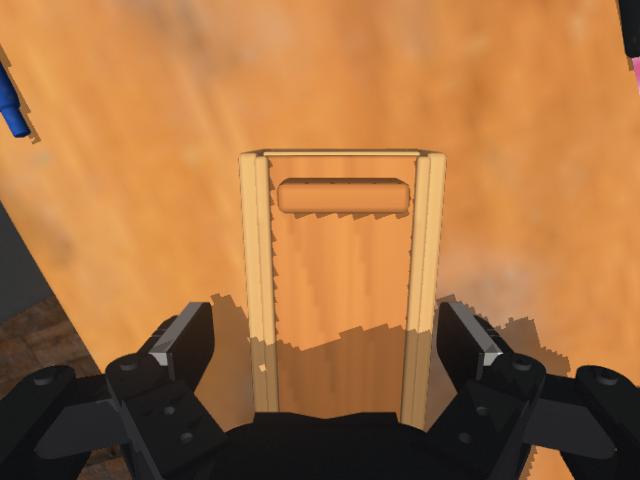

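>>> jog_arm:
  slide:
    - [0.5,-3,3]
    - [0.5,-5.8,5.5]
    - [0.5,-5.8,5.5]
    - [0.5,-5.8,5.5]
    - [0.5,-5.8,5.5]
  rot:
    - [0.009,0,-0.002]
    - [0.009,0,-0.002]
    - [0.009,0,-0.002]
    - [0.009,0,-0.002]
    - [0.009,0,-0.002]
  gripper: [85,85,85,85,85]

```text
t: 7.05
tool_pos: [463.8, -132.2, 24.9]
tcp_rot: [[-0.347, 0.005, 0.938], [-0.938, -0.003, -0.347], [0.001, -1.0, 0.006]]
wrist_force: [-0.3, 0.2, 0.5]
width: 85.1
```

>>> jog_arm:
  slide:
    - [0,1.5,-1.2]
    - [0,2.0,-1.8]
    - [0,2.0,-1.8]
    - [0,2.0,-1.8]
    - [0,2.0,-1.8]
    - [0,2.0,-1.8]
  rot:
    - [-0.004,0,0.001]
    - [-0.004,0,0.001]
    - [-0.004,0,0.001]
    - [-0.004,0,0.001]
    - [-0.004,0,0.001]
    - [-0.004,0,0.001]
  gripper: [85,85,85,85,85,85]

```text
t: 7.55
tool_pos: [462.1, -131.6, 22.8]
tcp_rot: [[-0.347, 0.001, 0.938], [-0.938, -0.0, -0.347], [-0.0, -1.0, 0.001]]
wrist_force: [0.4, 1.5, -0.0]
width: 85.0
```

```bash
python3 look.py wrist w7
```

```text
7.55 [ 462.1 -131.6   22.8] [[-0.347, 0.001, 0.938], [-0.938, -0.0, -0.347], [-0.0, -1.0, 0.001]] [ 0.36  1.54 -0.01] 85.00842063863564
[[-0.0, -0.963, -0.27, -68.121], [-0.001, 0.27, -0.963, -125.591], [1.0, 0.0, -0.001, -0.208], [0.0, 0.0, 0.0, 1.0]] [-0.03517402  0.          0.          0.          0.        ]
```

View pics/w7.png

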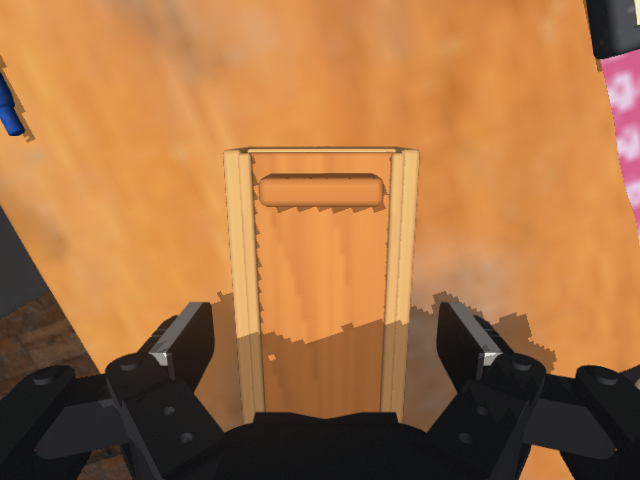

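The case is now centred between the pads: its sides are at about 240 and 406, and the pads at 213 and 438. Closing.

>>> jog_arm:
  slide:
    - [0,0,0]
    - [0,0,0]
    - [0,0,0]
    - [0,0,0]
    - [0,0,0]
    - [0,0,0]
  rot:
    - [0,0,0]
    - [0,0,0]
    - [0,0,0]
    - [0,0,0]
    - [0,0,0]
    - [0,0,0]
  gripper: [75,65,60,50,50,50]
  newtons: 50

```text
t: 8.1
tool_pos: [462.1, -131.5, 23.0]
tcp_rot: [[-0.347, 0.001, 0.938], [-0.938, 0.0, -0.347], [-0.0, -1.0, 0.001]]
wrist_force: [-0.5, 1.2, 4.3]
width: 57.2
```

```bash
python3 look.py wrist w8
python3 - <<'E'
from bench import telemetry
import numpy as np
s=telemetry.get_state(); print(np.round(s["wrist_force"],2),np.round(s["torque"],2),s["width"],np.round(s["tool_pos"],1))
E
```

```text
8.1 [ 462.1 -131.5   23. ] [[-0.347, 0.001, 0.938], [-0.938, 0.0, -0.347], [-0.0, -1.0, 0.001]] [-0.53  1.24  4.26] 57.20592391185607
[[-0.0, -0.963, -0.27, -68.121], [-0.001, 0.27, -0.963, -125.591], [1.0, 0.0, -0.001, -0.208], [0.0, 0.0, 0.0, 1.0]] [-0.03517402  0.          0.          0.          0.        ]
[-1.66  1.03  4.13] [0.16 0.53 0.01] 56.86057299444264 [ 462.1 -131.5   23. ]
```

View pics/w8.png

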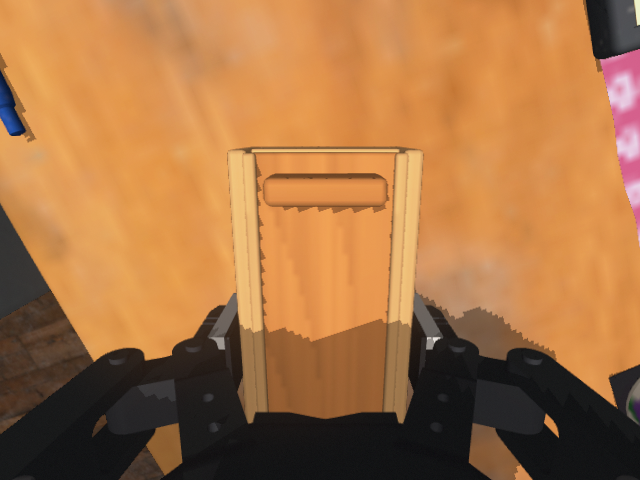

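Run:
```python
from h import *
c=load("pics/w5.npy"); 
c1=load("pics/w1.npy"); print(cast(c1,[(162,75),(218,208),(190,140)],8,c1["st"]).round(1).tolist())
c=load("pics/w8.npy"); st=c["st"]
C=cast(c,[(229,151),(422,150)],36,st); print(C.round(1).tolist(), np.linalg.norm(C[0]-C[1]), C.mean(0)-st["tool_pos"], np.array(st["tcp_rot"]).T@(C.mean(0)-st["tool_pos"]))
e=C[1]-C[0]; print("case ang", np.degrees(np.arctan2(-e[1],e[0])))
```

```text
[[381.0, 103.7, 8.0], [380.8, -24.9, 8.0], [381.6, 43.1, 8.0]]
[[458.1, -61.8, 36.0], [510.6, -80.9, 36.0]] 55.85704550803227 [22.31188719 60.1845508  12.95942165] [-6.41925184e+01 -1.29330892e+01  5.34957318e-02]
case ang 20.008769207044317
```

>>> jog_arm:
  slide:
    - [-4,-0.3,-2.5]
    - [-10,-0.5,-6]
    - [-17,-0.5,-10.5]
    - [-25,-0.5,-15]
    - [-33,-0.5,-20]
    - [-41,-0.5,-25]
    - [-49,-0.5,-30]
    - [-56,-0.5,-34]
    - [-61,-0.5,-37.5]
    - [-64,-0.5,-39]
  rot:
    - [0,-0.012,0]
    - [0,-0.03,0]
    - [0,-0.05,0]
    - [0,-0.075,0]
    - [0,-0.1,0]
    - [0,-0.125,0]
    - [0,-0.15,0]
    - [0,-0.17,0]
    - [0,-0.185,0]
    - [0,-0.195,0]
  gripper: [50,50,50,50,50,50,50,50,50,50]

```text
t: 8.98
tool_pos: [447.0, -56.8, 23.2]
tcp_rot: [[-0.157, 0.0, 0.988], [-0.988, 0.001, -0.157], [-0.001, -1.0, 0.0]]
wrist_force: [-0.1, 0.2, -6.0]
width: 57.2
```

```bash
python3 look.py wrist w9
```

```text
8.9833 [447.  -56.8  23.2] [[-0.157, 0.0, 0.988], [-0.988, 0.001, -0.157], [-0.001, -1.0, 0.0]] [-0.12  0.17 -6.04] 57.18657570012908
[[-0.0, -0.963, -0.27, -68.167], [-0.001, 0.27, -0.963, -125.591], [1.0, 0.0, -0.001, -0.255], [0.0, 0.0, 0.0, 1.0]] [-0.03517402  0.          0.          0.          0.        ]
```

View pics/w9.png

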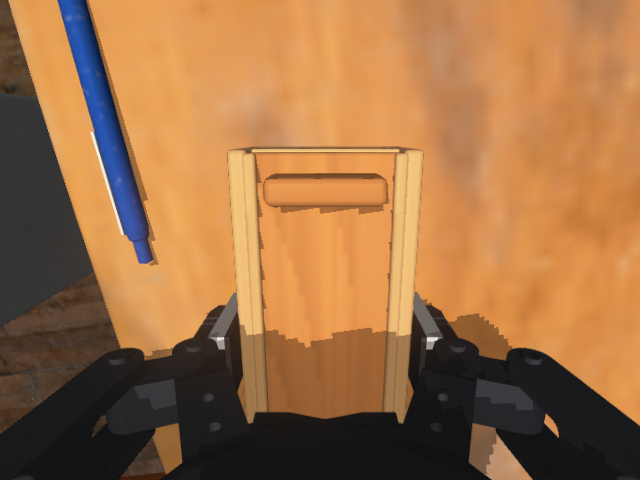

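>>> jog_arm:
  slide:
    - [-4,0.2,-1.5]
    - [-10,0.4,-3.5]
    - [-17,0.4,-6]
    - [-24,0.4,-8.5]
    - [-31,0.4,-11]
    - [-38,0.4,-13.5]
    - [-45,0.4,-16]
    - [-51,0.4,-18]
    - [-54,0.4,-19.5]
    - [-55,0.4,-20]
  rot:
    - [0,-0.005,0]
    - [0,-0.01,0]
    - [0,-0.017,0]
    - [0,-0.024,0]
    - [0,-0.03,0]
    - [0,-0.036,0]
    - [0,-0.042,0]
    - [0,-0.048,0]
    - [0,-0.053,0]
    - [0,-0.053,0]
  gripper: [50,50,50,50,50,50,50,50,50,50]

```text
t: 9.87
tool_pos: [436.1, 1.3, 23.1]
tcp_rot: [[-0.103, 0.001, 0.995], [-0.995, 0.001, -0.103], [-0.001, -1.0, 0.001]]
wrist_force: [1.1, -2.4, -1.8]
width: 57.2
```

```bash
python3 look.py wrist w10; python3 look.py top t10;python3 look.py side s10
python3 - <<'E'
import cv2
a=cv2.imread("pics/t10.png")[230:340,190:370]; cv2.imwrite("pics/t10z.png",cv2.resize(a,None,fx=4,fy=4,interpolation=cv2.INTER_CUBIC))
a=cv2.imread("pics/s10.png")[200:360,220:420]; cv2.imwrite("pics/s10z.png",cv2.resize(a,None,fx=3.6,fy=3.6,interpolation=cv2.INTER_CUBIC))
E
```

```text
9.8667 [436.1   1.3  23.1] [[-0.103, 0.001, 0.995], [-0.995, 0.001, -0.103], [-0.001, -1.0, 0.001]] [ 1.14 -2.38 -1.83] 57.15879387762861
[[-0.0, -0.963, -0.27, -68.181], [-0.001, 0.27, -0.963, -125.591], [1.0, 0.0, -0.001, -0.267], [0.0, 0.0, 0.0, 1.0]] [-0.03517402  0.          0.          0.          0.        ]
9.9167 [436.1   1.4  23. ] [[-0.103, 0.001, 0.995], [-0.995, 0.001, -0.103], [-0.001, -1.0, 0.001]] [ 1.25  0.31 -0.08] 57.39570128031419
9.9667 [436.1   1.3  23. ] [[-0.104, 0.001, 0.995], [-0.995, 0.002, -0.104], [-0.002, -1.0, 0.0]] [ 0.1   0.88 -0.13] 57.21356147786474
```

View pics/w10.png

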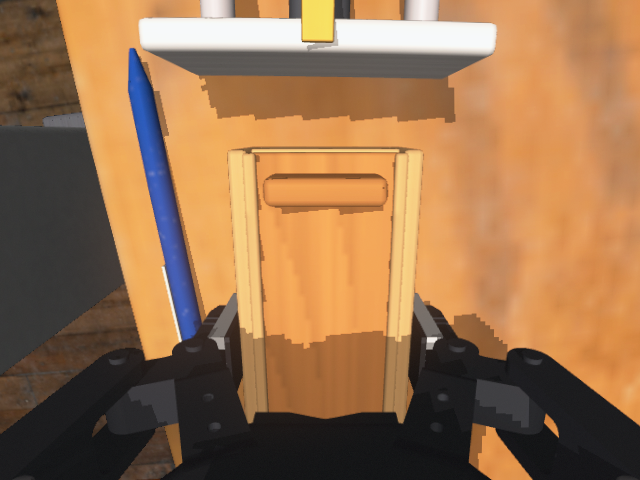

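View pics/t10z.png

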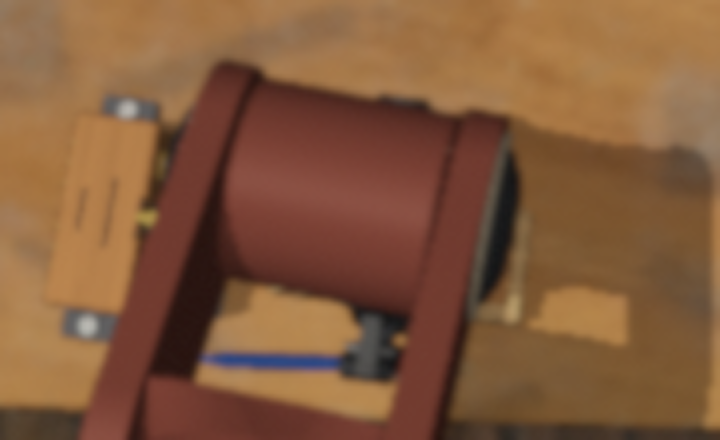

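View pics/s10z.png

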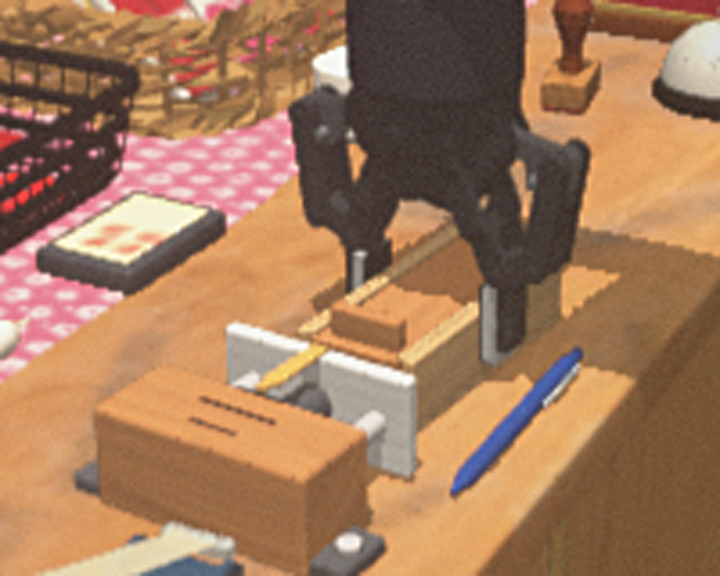

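In the wrist view the plate's front edge runs from about (142,47) to (495,52) and the case front is at row 151. The pen is clear of the fingers. Zooming in.

Run:
```python
import cv2,numpy as np
a=cv2.imread("pics/w10.png")[10:90,125:325]; b=cv2.imread("pics/w10.png")[10:90,310:510]
cv2.imwrite("pics/w10z.png",np.vstack([cv2.resize(x,None,fx=3.5,fy=3.5,interpolation=cv2.INTER_CUBIC) for x in(a,b)]))
```

```text
(no output)
```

View pics/w10z.png

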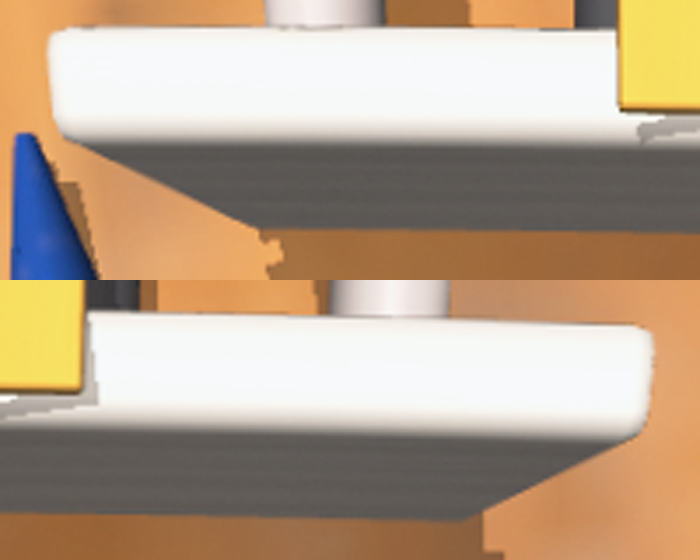

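Run:
```python
from h import *
c=load("pics/w10.npy"); st=c["st"]; R=np.array(st["tcp_rot"]); g=cv2.cvtColor(c["image"],cv2.COLOR_BGR2GRAY).astype(float)
sat=cv2.cvtColor(c["image"],cv2.COLOR_BGR2HSV)[...,1].astype(float)
def fit(cols,f):
    p=[]
    for u in cols:
        v=f(u)
        if v: p.append((u,v))
    p=np.array(p); k=np.polyfit(p[:,0],p[:,1],1); r=p[:,1]-np.polyval(k,p[:,0]); k=np.polyfit(p[abs(r)<.7,0],p[abs(r)<.7,1],1); return k,len(p)
cols=[u for u in range(165,480) if not 295<u<345]
def top(u): # white->grey, max neg gradient rows 40..60
    d=np.diff(g[40:62,u]); i=d.argmin(); w=np.clip(-d[max(i-2,0):i+3],0,None); return 40.5+ (w*np.arange(max(i-2,0),max(i-2,0)+len(w))).sum()/w.sum()
def bot(u):
    d=np.diff(sat[66:88,u]); i=d.argmax(); return 66.5+i
kt,_=fit(cols,top); kb,_=fit(range(220,430),bot); print(kt,kb)
def front(u):
    d=np.abs(np.diff(g[140:165,u])); return 140.5+d.argmax()
T=R.T
for k,z,us in [(kt,45,(160,480)),(kb,3,(220,430))]:
    P=cast(c,[(u,np.polyval(k,u)) for u in us],z,st); e=P[1]-P[0]
    print(z,"angle",np.degrees(np.arctan2(-e[1],e[0])), "toolframe",((P-st["tool_pos"])@R).round(1).tolist())
E_=cast(c,[(139.3,35),(496.6,35+3)],44,st); print("ends tool",((E_-st["tool_pos"])@R).round(1).tolist(),E_.round(1).tolist())
F=cast(c,[(202,76),(444,78.5)],3,st); print("bottom ends",((F-st["tool_pos"])@R).round(1).tolist())
C=cast(c,[(229,151),(422,151)],36,st);print("case front",((C-st["tool_pos"])@R).round(1).tolist())
print("tool yaw",np.degrees(np.arctan2(-R[0,0],-R[1,0])))
# pointer centre
```

```text
[1.56145294e-02 4.62314595e+01] [1.60986141e-02 7.08403844e+01]
45 angle 6.720246016343822 toolframe [[-89.7, -21.9, -41.6], [-88.5, -21.8, 38.9]]
3 angle 6.736487258504944 toolframe [[-89.7, 20.1, -37.6], [-88.6, 20.2, 37.5]]
ends tool [[-93.2, -20.9, -47.0], [-92.5, -20.8, 43.2]] [[398.9, 98.8, 44.0], [488.6, 88.9, 44.0]]
bottom ends [[-89.2, 20.1, -44.1], [-88.4, 20.2, 42.6]]
case front [[-64.1, -12.9, -27.9], [-64.1, -12.9, 28.0]]
tool yaw 5.895962602456234
```

>>> jog_arm:
  slide:
    - [-2,0,-0.5]
    - [-5,0,-1.2]
    - [-8,0,-1.8]
    - [-11,0,-2.4]
    - [-13,0,-2.4]
    - [-15,0,-2.4]
    - [-15,0,-2.4]
    - [-15,0,-2.4]
  rot:
    - [0,0.003,0]
    - [0,0.006,0]
    - [0,0.01,0]
    - [0,0.0145,0]
    - [0,0.0145,0]
    - [0,0.0145,0]
    - [0,0.0145,0]
    - [0,0.0145,0]
  gripper: [50,50,50,50,50,50,50,50]

```text
t: 10.68
tool_pos: [435.2, 16.9, 23.0]
tcp_rot: [[-0.119, 0.0, 0.993], [-0.993, 0.003, -0.119], [-0.003, -1.0, -0.0]]
wrist_force: [-0.5, -0.8, -0.0]
width: 57.2
```

```bash
python3 look.py wrist w11
python3 - <<'E'
from h import *
c=load("pics/w11.npy"); st=c["st"]; R=np.array(st["tcp_rot"]); print("yaw",np.degrees(np.arctan2(-R[0,0],-R[1,0])))
cv2.imwrite("pics/w11z.png",cv2.resize(c["image"][0:220,110:530],None,fx=1.9,fy=1.9,interpolation=cv2.INTER_CUBIC))
E
```

```text
10.6833 [435.2  16.9  23. ] [[-0.119, 0.0, 0.993], [-0.993, 0.003, -0.119], [-0.003, -1.0, -0.0]] [-0.49 -0.8  -0.01] 57.21975595942944
[[-0.0, -0.963, -0.27, -68.177], [-0.001, 0.27, -0.963, -125.591], [1.0, 0.0, -0.001, -0.263], [0.0, 0.0, 0.0, 1.0]] [-0.03517402  0.          0.          0.          0.        ]
yaw 6.813328344124181
```

View pics/w11z.png

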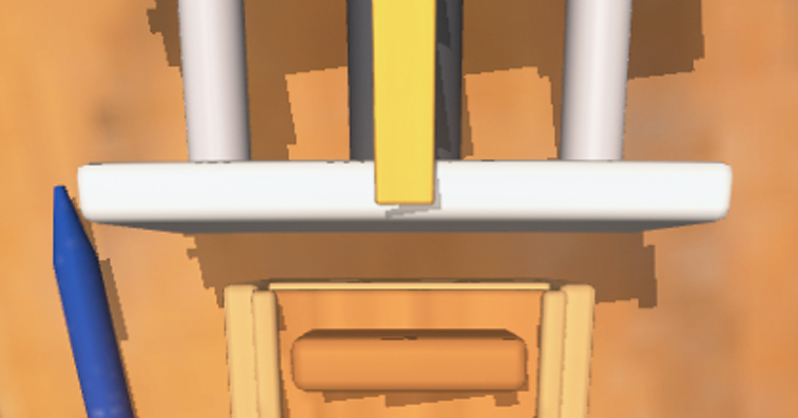

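Run:
```python
from h import *
c=load("pics/w11.npy"); st=c["st"]; R=np.array(st["tcp_rot"]); 
z=lambda p:(np.array(p)+.5)/1.9-.5+[110,0]
for n,p,h in [("ends",[(79,190),(731,190)],46),("top edge",[(120,219),(690,219)],45),("bottom",[(180,233),(640,233)],3),("case front",[(225,287),(594,287)],36),("case sides",[(229,400),(590,400)],36)]:
  P=(cast(c,[z(q) for q in p],h,st)-st["tool_pos"])@R; print(n,P.round(1).tolist(),P.mean(0).round(1))
```

```text
ends [[-77.4, -22.7, -44.8], [-77.4, -22.7, 43.4]] [-77.4 -22.7  -0.7]
top edge [[-73.7, -21.7, -39.9], [-73.7, -21.8, 38.5]] [-73.7 -21.7  -0.7]
bottom [[-73.2, 20.3, -44.5], [-73.2, 20.2, 44.7]] [-73.2  20.3   0.1]
case front [[-64.1, -12.8, -28.2], [-64.1, -12.8, 28.1]] [-64.1 -12.8  -0.1]
case sides [[-46.6, -12.8, -28.7], [-46.6, -12.8, 28.6]] [-46.6 -12.8  -0.1]
```

>>> jog_arm:
  slide:
    - [-2,0,-0.4]
    - [-4,0,-0.4]
    - [-6,0,-0.4]
    - [-8,0,-0.4]
    - [-10,0,-0.4]
    - [-12,0,-0.4]
    - [-14,0,-0.4]
    - [-16,0,-0.4]
    - [-17,0,-0.4]
    - [-17,0,-0.4]
  rot:
    - [0,0,0]
    - [0,0,0]
    - [0,0,0]
    - [0,0,0]
    - [0,0,0]
    - [0,0,0]
    - [0,0,0]
    - [0,0,0]
    - [0,0,0]
    - [0,0,0]
  gripper: [50,50,50,50,50,50,50,50,50,50]

```text
t: 11.57
tool_pos: [436.8, 33.7, 23.0]
tcp_rot: [[-0.118, 0.0, 0.993], [-0.993, 0.002, -0.118], [-0.002, -1.0, -0.0]]
wrist_force: [-0.5, -4.3, -1.3]
width: 57.3
```

```bash
python3 look.py wrist w12; python3 look.py side s12
python3 - <<'E'
from h import *
from bench import telemetry
c=load("pics/w12.npy"); st=c["st"]; R=np.array(st["tcp_rot"]); print("yaw",np.degrees(np.arctan2(-R[0,0],-R[1,0])))
cv2.imwrite("pics/w12z.png",cv2.resize(c["image"][0:220,110:530],None,fx=1.9,fy=1.9,interpolation=cv2.INTER_CUBIC))
a=cv2.imread("pics/s12.png")[285:375,235:355]; cv2.imwrite("pics/s12z.png",cv2.resize(a,None,fx=6,fy=6,interpolation=cv2.INTER_CUBIC))
s=telemetry.get_state();print(s["wrist_force"],s["torque"])
E
```

```text
11.5667 [436.8  33.7  23. ] [[-0.118, 0.0, 0.993], [-0.993, 0.002, -0.118], [-0.002, -1.0, -0.0]] [-0.51 -4.26 -1.28] 57.29833836092245
[[-0.0, -0.963, -0.27, -68.177], [-0.001, 0.27, -0.963, -125.591], [1.0, 0.0, -0.001, -0.264], [0.0, 0.0, 0.0, 1.0]] [-0.03517402  0.          0.          0.          0.        ]
11.6167 [436.8  33.7  23.1] [[-0.118, 0.0, 0.993], [-0.993, 0.002, -0.118], [-0.002, -1.0, -0.0]] [ 1.   -4.68 -0.91] 57.226103703885784
yaw 6.782255703049956
[-0.07976684 -5.19936953 -1.66203419] [-0.92434216 -0.016457    0.08754866]
```

View pics/w12z.png

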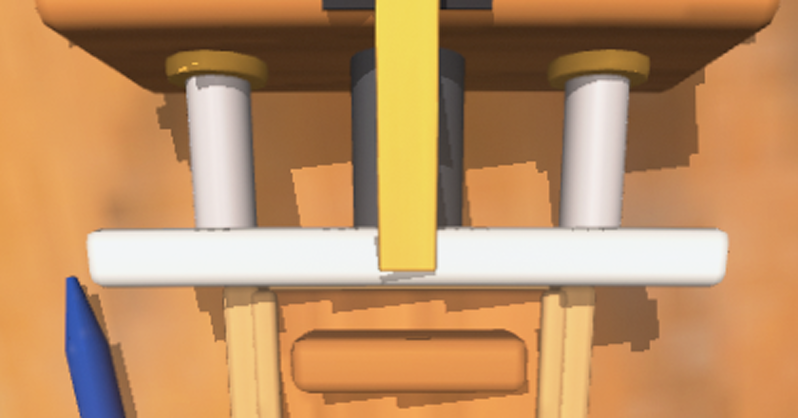

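View pics/s12z.png

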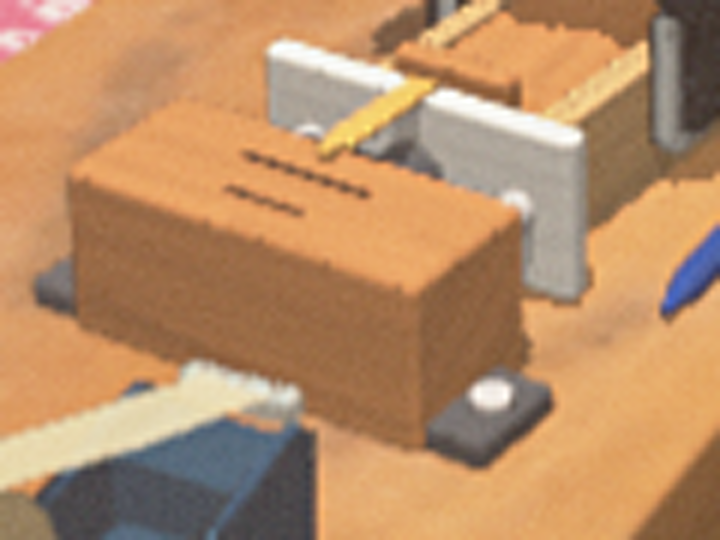

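>>> jog_arm:
  slide:
    - [-1,0.1,-0.2]
    - [-2,0.2,-0.2]
    - [-3,0.2,-0.2]
    - [-4,0.2,-0.2]
    - [-5,0.2,-0.2]
    - [-5.7,0.2,-0.2]
    - [-6.4,0.2,-0.2]
    - [-6.8,0.2,-0.2]
    - [-6.8,0.2,-0.2]
  rot:
    - [0,0,0]
    - [0,0,0]
    - [0,0,0]
    - [0,0,0]
    - [0,0,0]
    - [0,0,0]
    - [0,0,0]
    - [0,0,0]
    - [0,0,0]
  gripper: [50,50,50,50,50,50,50,50,50]

```text
t: 12.42
tool_pos: [437.5, 39.5, 23.0]
tcp_rot: [[-0.118, -0.0, 0.993], [-0.993, -0.0, -0.118], [0.0, -1.0, 0.0]]
wrist_force: [-0.1, -9.0, 0.9]
width: 57.2
```

```bash
python3 look.py wrist w13; python3 look.py side s13; python3 look.py top t13
python3 - <<'E'
from h import *
from bench import telemetry
c=load("pics/w13.npy"); st=c["st"]; R=np.array(st["tcp_rot"]); print("yaw",np.degrees(np.arctan2(-R[0,0],-R[1,0])))
cv2.imwrite("pics/w13z.png",cv2.resize(c["image"][0:220,110:530],None,fx=1.9,fy=1.9,interpolation=cv2.INTER_CUBIC))
a=cv2.imread("pics/s13.png")[285:375,235:355]; cv2.imwrite("pics/s13z.png",cv2.resize(a,None,fx=6,fy=6,interpolation=cv2.INTER_CUBIC))
a=cv2.imread("pics/t13.png")[240:330,190:290]; cv2.imwrite("pics/t13z.png",cv2.resize(a,None,fx=6,fy=6,interpolation=cv2.INTER_CUBIC))
s=telemetry.get_state();print(s["wrist_force"],s["torque"])
E
```

```text
12.4167 [437.5  39.5  23. ] [[-0.118, -0.0, 0.993], [-0.993, -0.0, -0.118], [0.0, -1.0, 0.0]] [-0.15 -8.97  0.86] 57.207749540972436
[[-0.0, -0.963, -0.27, -68.177], [-0.001, 0.27, -0.963, -125.591], [1.0, 0.0, -0.001, -0.264], [0.0, 0.0, 0.0, 1.0]] [-0.03517402  0.          0.          0.          0.        ]
12.4667 [437.5  39.5  23. ] [[-0.118, 0.0, 0.993], [-0.993, -0.0, -0.118], [0.0, -1.0, 0.0]] [ 0.8  -9.16  0.13] 57.293384646539366
12.5167 [437.5  39.5  23. ] [[-0.118, 0.0, 0.993], [-0.993, 0.0, -0.118], [-0.0, -1.0, 0.0]] [-0.12 -8.7   0.01] 57.27491179390544
yaw 6.756817984929023
[-0.90012291 -9.10901619  0.38887217] [-1.37512435  0.22213189  0.06053173]
```

View pics/w13z.png

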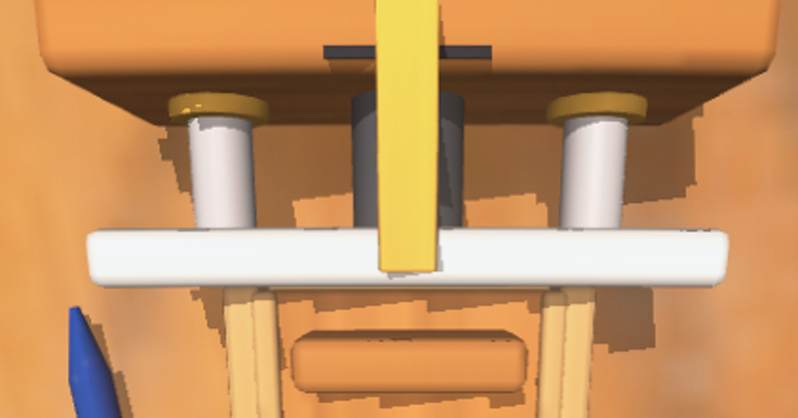

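View pics/s13z.png

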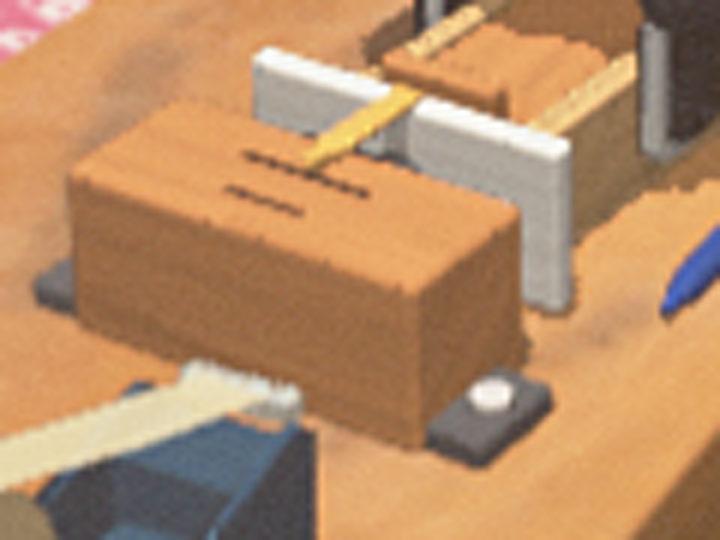

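View pics/t13z.png

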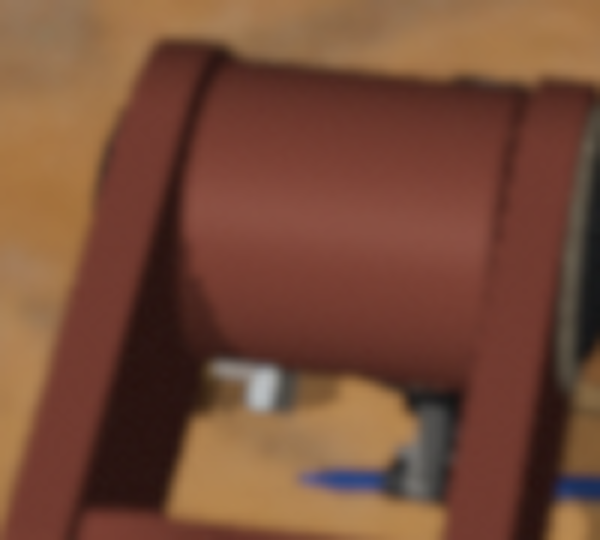

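Run:
```python
from h import *
def edge(n,lo,hi):
    c=load(n); st=c["st"]; R=np.array(st["tcp_rot"]); g=cv2.cvtColor(c["image"],cv2.COLOR_BGR2GRAY).astype(float)
    out=[]
    for u in list(range(175,225))+list(range(430,470)):
        d=np.diff(g[lo:hi,u]); i=d.argmin(); out.append((u,lo+i+.5))
    out=np.array(out); k=np.polyfit(out[:,0],out[:,1],1); r=out[:,1]-np.polyval(k,out[:,0]);m=abs(r)<1.5;k=np.polyfit(out[m,0],out[m,1],1)
    P=cast(c,[(u,np.polyval(k,u)) for u in(180,460)],45,st); e=P[1]-P[0]
    n_=np.array([.1175,.9931,0]); print(n,k.round(4),m.sum(),P.round(1).tolist(),"ang",np.degrees(np.arctan2(-e[1],e[0])).round(2),"along n",(P.mean(0)@n_).round(2),"tool",((P-st["tool_pos"])@R).mean(0).round(2))
edge("pics/w10.npy",40,62);edge("pics/w11.npy",100,124);edge("pics/w12.npy",138,158);edge("pics/w13.npy",138,158)
# side view: cast plate top corner & pointer tip
s0=load("pics/side0.npy");s=load("pics/s13.npy")
z=lambda p:(np.array(p)+.5)/6-.5+[235,285]
zs=lambda p:(np.array(p)+.5)/3.6-.5+[230,215]
A=cast(s0,[zs((195,268)),zs((381,321))],46);B=cast(s,[z((257,48)),z((569,145))],46)
L=cast(s,[z((306,174)),z((263,201)),z((305,170))],44)
n=np.array([.1175,.9931,0]); print("side shift",(B-A)@n,"lines half,end,tip along n",L@n, "tip z47:",cast(s,[z((305,170))],47)@n)
```

```text
pics/w10.npy [1.64000e-02 4.66874e+01] 90 [[408.9, 94.0, 45.0], [478.8, 85.7, 45.0]] ang 6.76 along n 141.38 tool [-88.86 -21.86  -1.36]
pics/w11.npy [8.000000e-04 1.149119e+02] 90 [[406.1, 94.5, 45.0], [478.8, 85.7, 45.0]] ang 6.86 along n 141.48 tool [-73.62 -21.75  -1.46]
pics/w12.npy [-2.400000e-03  1.496179e+02] 90 [[405.9, 102.7, 45.0], [480.1, 94.1, 45.0]] ang 6.66 along n 149.76 tool [-65.02 -21.82  -1.5 ]
pics/w13.npy [ -0.  149.5] 90 [[406.6, 108.5, 45.0], [480.7, 99.7, 45.0]] ang 6.76 along n 155.48 tool [-64.86 -21.97  -1.49]
side shift [14.29694465 16.88500416] lines half,end,tip along n [198.66116735 214.02619131 197.27190571] tip z47: [201.5997715]
```

>>> jog_arm:
  slide:
    - [-1.0,0,0]
    - [-1.4,0,0]
    - [-1.6,0,0]
    - [-1.6,0,0]
    - [-1.6,0,0]
    - [-1.6,0,0]
  rot:
    - [0,0,0]
    - [0,0,0]
    - [0,0,0]
    - [0,0,0]
    - [0,0,0]
    - [0,0,0]
  gripper: [50,50,50,50,50,50]

```text
t: 13.07
tool_pos: [437.6, 40.2, 23.1]
tcp_rot: [[-0.118, -0.0, 0.993], [-0.993, -0.002, -0.118], [0.002, -1.0, -0.0]]
wrist_force: [-0.8, -8.9, 0.4]
width: 56.9
```

```bash
python3 look.py wrist w14; python3 look.py side s14
python3 - <<'E'
from h import *
from bench import telemetry
c=load("pics/w14.npy"); st=c["st"]; R=np.array(st["tcp_rot"]); print("yaw",np.degrees(np.arctan2(-R[0,0],-R[1,0])))
cv2.imwrite("pics/w14z.png",cv2.resize(c["image"][0:220,110:530],None,fx=1.9,fy=1.9,interpolation=cv2.INTER_CUBIC))
a=cv2.imread("pics/s14.png")[270:375,235:375]; cv2.imwrite("pics/s14z.png",cv2.resize(a,None,fx=5.5,fy=5.5,interpolation=cv2.INTER_CUBIC))
s=telemetry.get_state();print(s["wrist_force"],s["torque"],s["tool_pos"],s["width"])
g=cv2.cvtColor(c["image"],cv2.COLOR_BGR2GRAY).astype(float)
v=np.median([138.5+np.diff(g[138:158,u]).argmin() for u in list(range(175,225))+list(range(430,470))])
print(v,cast(c,[(180,v),(460,v)],45,st).mean(0)@[.1175,.9931,0]-141.43)
E
```

```text
13.0667 [437.6  40.2  23.1] [[-0.118, -0.0, 0.993], [-0.993, -0.002, -0.118], [0.002, -1.0, -0.0]] [-0.78 -8.9   0.42] 56.90238268371222
[[-0.0, -0.963, -0.27, -68.177], [-0.001, 0.27, -0.963, -125.59], [1.0, 0.0, -0.001, -0.264], [0.0, 0.0, 0.0, 1.0]] [-0.03517402  0.          0.          0.          0.        ]
13.1167 [437.6  40.1  23.1] [[-0.117, -0.0, 0.993], [-0.993, -0.002, -0.117], [0.002, -1.0, -0.0]] [-1.49 -9.92 -0.76] 57.33603957090539
yaw 6.747862353609074
[-0.76673392 -9.22161085 -1.01027912] [-1.24611246  0.08295403  0.08418979] [437.60804979  40.1757739   23.04627718] 57.443720591337524
149.5 14.793406454306876
```

View pics/w14z.png

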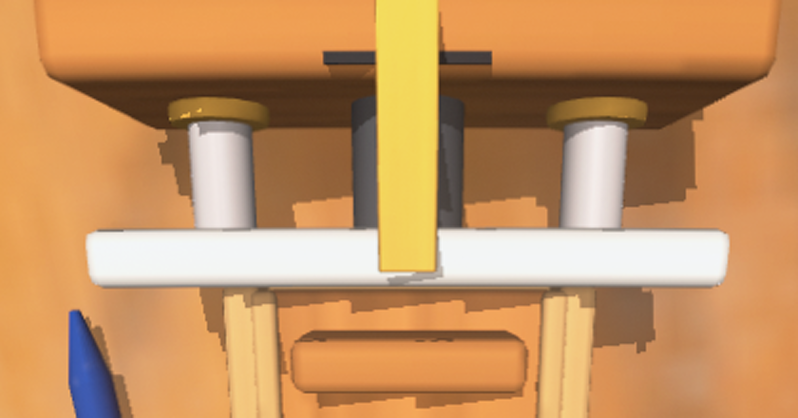

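View pics/s14z.png

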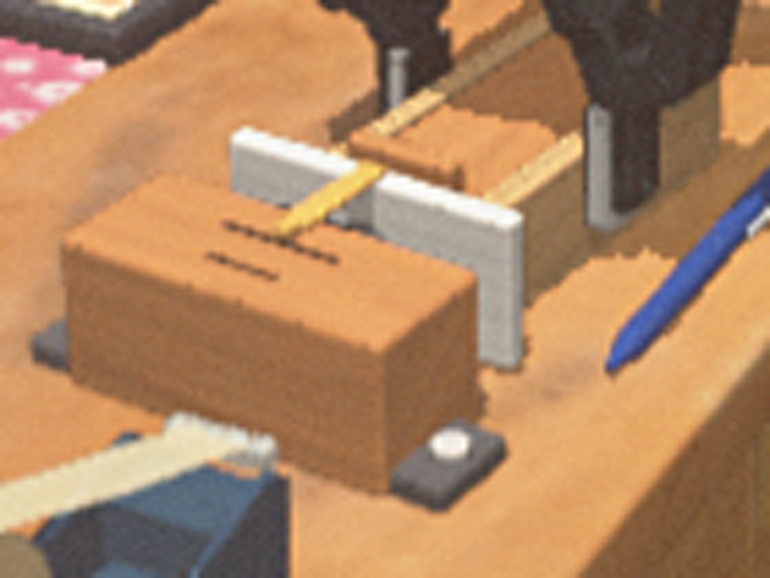

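The pointer tip sits on the half line, the plate is pushed in 14.8 mm by the wrist camera, and the readings are steady. Handing in.

Run:
```python
from bench import ticket
print(ticket.hand_in())
```

```text
the job is handed in; nothing more can be done
None
```

I shut the lid first, then brought the case flat along the counter to the stop and pressed the plate in to about half its travel. The arm is still gripping the case and pressing; I handed in at about 13 s.

- **Lid:** I pushed the rib until the force rose to about 3.5–4 N and the case just began to slide. The pictures then showed the lid flush at the front and touching the rear wall. The rib measured 55 mm from the case's origin, against 54 mm expected.
- **Squareness and centring:** the case is within about 0.1° of the plate and within about 0.5 mm of its centre.
- **Press:** the wrist camera gives 14.8 mm of plate travel, and the side view shows the brass pointer's tip on the half line. That means a spring force of about 7.4 N.
- **Grip:** the opening is 57 mm and the position was steady over the last readings.
- **Bystanders:** I never touched the stamp, ink pad or candles, and the pen stayed clear of the fingers.

**Where the checks disagreed:**
- The wrist sensor read about 9 N along the push. I put the extra 1.5–2 N down to the case dragging on the counter.
- Before the last 0.7 mm push, other estimates of the travel ran from 13.4 mm (arm movement) to 14.3–16.9 mm (rough side-view corners). The wrist camera gave 14.05 mm then.
- Partway along the slide, the wrist force briefly showed the case's weight on the gripper, so it was probably lifted a fraction of a millimetre. I lowered it again before contact, and the vertical force was close to zero at the end.

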